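# Shut and latch the watch display case

## Robot

A 6-joint arm with a two-finger parallel gripper is mounted at the origin on the work surface. World frame = base frame: x ahead of the robot, y to its left, z up, the work surface at z = 0. Lengths are in mm, angles in rad, forces in N, time in s.
With the tool pointing down it reaches from about 350 to 775 mm from the base axis. Payload 7.3 kg.
Tool frame: the origin (TCP) lies midway between the tips of the shut fingers; the grasp point (between the pads) lies 19 mm behind it; z points along the fingers, x is the direction in which the jaws open and shut, and the axes are right-handed (so a half turn about z gives the same grasp; the last joint's range is limited). The gripper opens to 92 mm and grips with 3 to 60 N. Pads are 19 mm wide; open, the fingers measure 130 mm over their backs; the gripper's body (75 mm by 190 mm) begins 47 mm behind the grasp point.
Start: joints at [-0.146, 0.342, 1.524, -0, 1.275, -0.146], TCP at [525.019, 0.019, 226.741] pointing down, gripper open.
Joint ranges: [-2.53, 2.53], [-0.77, 2.02], [0.04, 2.7], [-1, 4.14], [0.28, 2.66], [-3.11, 3.11]. Speed limits (rad/s): [2.57, 2.57, 3.14, 3.14, 3.14, 3.14].

## Interface

Orientations are given as [roll, pitch, yaw] about the fixed x, y, z axes, in that order (R = Rz(yaw) Ry(pitch) Rx(roll)).
In Python, from plant import bot gives the robot as it stands.
- The arm moves only by the shell command python3 -m pendant 'ROWS' [OPENING]. ROWS is JSON, a list of rows, each an object with "linear": the shift along the world's x, y, z in mm, a list of three; "twist": the turn about the world's z in degrees. In form: [{"linear": [x, y, z], "twist": twist}, ...]. A call has 1 to 20 rows; each row is the pose to reach, as a shift and turn from the pose commanded when the call began; what a row does not reach only later rows make up. A row lasts 1/8 s, in which the tool goes at most 62.5 mm and 10.7 degrees, less where a joint would pass 70% of its speed; a pose out of reach is approached as far as the arm can. A call with a gripper value outside its range is refused whole. OPENING is the closure in counts, from 0 (fully open) to 255 (shut), set as the call begins (- or left out, the last holds). The fingers move at their own pace and stop on an object; the grip force is fixed at half the most. Time passes only in rows, so rows that repeat a pose let the fingers close. It gives the time, the measured TCP pose, the force and the opening at its end, in the units of the state.
- bot.get_obs(): the state, without advancing time (a new reading comes with each control period).
- bot.capture(name): name is "scene" or "side" or "wrist"; returns a dict with "frame" (420x560x3 uint8, blue, green, red), "z_map" (420x560 float32, mm along the optical axis (not along the pixel's ray), 0 where there is no reading), "fx", "fy", "cx", "cy" (pixels), "rvec" (rotation vector, rad) and "tvec" (3), from world to camera coordinates, as OpenCV has them. Camera axes: x right, y down, z forward; pixel columns grow to the right and rows downward; lengths in mm; the calibration is good to about 2 mm. A picture is of the moment at which its call begins.
- bot.close_job(): hands the job in, once; it reports no verdict.
The state is a dict: "time": time; "joint_positions": joint angles; "dq": joint speeds; "tau": joint torques, N m; "tool_pos": TCP position; "tcp_rot": TCP orientation; "contact_force": force on the tool from outside, world axes, zero at the start; "moment": the same for the moment, N m; "grip_width": finger opening in mm.
Only numpy, scipy, OpenCV 4.12 (cv2) and the standard library are available. Lean on these libraries where they do the work, as an engineer would, in place of code of your own. Each camera call takes 0.05 s, during which the arm holds its last target. There are 200 camera calls.

## Task

With the fingertips, gently push the raised glazed lid of the wooden watch case all the way shut, and then push the red catch lever at the front of the case over towards the lid, past its dead point, until it snaps over and stays locked. Only push: do not grip anything, do not raise the lid any further, and leave everything else on the counter where it stands.

Things in the scene. Friction and masses are not known exactly. Their poses are not given: they have to be found in the camera images.
- case: Wooden display case fixed to the counter, 200 mm deep (its x) by 260 mm wide (its y), 62 mm tall without its lid; watches lie inside. Origin: centre of its underside, at counter height. Its +x points from the catch at the front to the lid's hinge at the back, +z up. It stands turned by up to 0.5 rad either way.
- lid (a joint): Angle of the lid in rad: 0 = fully shut, growing as its front edge rises. The lid is a wooden frame with a clear pane, 200 x 260 mm and 12 mm thick (pane flush with its upper face, may be pushed on), hinged along the back of the case. A stiff hinge: it stays at any angle, starts 0.35 to 0.7 rad open, and closes under a push of about 2 to 4 N near its front. It meets a felt seal; shut, its upper face is level, 74 mm above the counter.
- lid_front (a point): Middle of the lid's front edge, on its upper face; moves with the lid. 200 mm from the hinge line.
- lid_hinge (a point): Middle of the lid's hinge line: in the case's frame at x = +100 mm, y = 0, z = 62 mm. The axis runs along the case's y. The lid's upper face lies 12 mm above this line, measured square to the lid.
- lever (a joint): Catch lever angle in rad: 0 = open, leaning 34 degrees outwards (case -x, away from the lid); 0.6 = upright, its dead point; 1.2 = locked, leaning 34 degrees inwards over the lid. A spring drives it away from the dead point to the nearer end. A level push of 5 to 8 N near the tip starts it, less is needed towards 0.6; from there it snaps by itself to 1.2 and stays. Swings in the case's x-z plane.
- lever_tip (a point): Centre of the round end of the lever's red polished, slippery grip (20 mm thick, its end 10 mm beyond this point), 90 mm from the pivot. Open: 51 mm outwards of the pivot and 120 mm above the counter; upright: 136 mm above the counter; locked: 51 mm inwards and again 120 mm up. The red grip covers the outer 55 mm of the lever; the inner part is a thin steel shank with a steel toe that turns down on to the lid's front frame when locked.
- lever_pivot (a point): The lever's pivot, in the middle of the case's front: in the case's frame at x = -122 mm, y = 0, z = 46 mm. Its axis runs along the case's y. The steel bracket around it is 46 mm wide and 58 mm tall.
- jar: Bystander, loose: amber glass jar with a brass cap, 56 mm across, 85 mm tall. Origin: centre of its underside.
- carton: Bystander, loose: small closed cardboard carton, 70 x 55 x 50 mm. Origin: centre of its underside.
- top: Bystander, loose: dark wooden spinning top standing on its flat foot, 52 mm across, 50 mm tall. Origin: centre of its underside.
- bowl: Bystander, loose: dark wooden bowl, 100 mm across, 45 mm tall. Origin: centre of its underside.
- cup: Bystander, loose: pale wooden cup, 68 mm across, 85 mm tall. Origin: centre of its underside.
- bangle: Bystander, loose: purple bangle lying flat, 76 mm across, 16 mm high. Origin: centre of its underside.
- glasses_case: Bystander, loose: black glasses case, 150 x 60 x 42 mm. Origin: centre of its underside.

How it is judged (in metres and radians):
On the way, in this order (a step that is already met when the one before it is completed fails the run):
1. the lid is fully shut (within 0.04 rad) while the catch lever is still open (value of joint lid below 0.04 rad and value of joint lever below 0.4 rad), for 0.1 s.
2. the catch lever has snapped over to its locked end (beyond 1.1 rad) with the lid shut (value of joint lever above 1.1 rad and value of joint lid below 0.04 rad), for 0.2 s.
At the end, for the whole second after the job is handed in: The lid is fully shut (less than 0.04 rad open) and the lever rests locked over it (beyond 1.1 of its 1.2 rad) (all of step 2 and velocity of joint lever between -0.1 and 0.1 rad/s); the robot touches nothing.
It fails at once if the lid is raised (beyond 0.85 rad; it starts at 0.7 at most) (value of joint lid above 0.85 rad).
It fails at once if the lever is thrown past its dead point while the lid is not shut (value of joint lever above 0.65 rad and value of joint lid above 0.08 rad).
It fails at once if the lid is pushed hard (over 60 N) (contact force between the fingers and lid above 60 N).
It fails at once if the lever is squeezed or forced (over 45 N) (contact force between the fingers and lever above 45 N).
It fails at once if one of the other things on the counter is moved by more than 30 mm or picked up (distance of any of jar, carton, top, bowl, cup, bangle, glasses_case from where it was at the start of the episode above 0.03 m).
It also fails if it takes over 45 s, if anything falls off the work surface, if the arm or the gripper's body presses on something with over 40 N, if the wrist force passes 120 N, or if a joint passes its speed limit or range.

## Working session

There is one attempt and no reset: what is moved stays moved. The work goes in short steps, Python scripts to look and compute and a shell command to move; the robot and the scene stay as the last step left them, time stands still between calls to the robot, and variables do not carry over. Pictures are saved under pics/ and viewed, about 8 in all and at most 12, crops included, and the job is handed in when it is done.

```bash
mkdir -p pics; ls
cat > h.py <<'E'
import numpy as np, cv2
from plant import bot
def world(c,u,v,z=None):
    R=cv2.Rodrigues(np.array(c['rvec'],float))[0]; t=np.array(c['tvec'],float).ravel()
    if z is None: z=c['z_map'][int(round(v)),int(round(u))]
    p=np.array([(u-c['cx'])/c['fx']*z,(v-c['cy'])/c['fy']*z,z])
    return R.T@(p-t)
def proj(c,P):
    K=np.array([[c['fx'],0,c['cx']],[0,c['fy'],c['cy']],[0,0,1.]])
    return cv2.projectPoints(np.array(P,float).reshape(-1,1,3),np.array(c['rvec'],float),np.array(c['tvec'],float),K,None)[0].reshape(-1,2)
def cloud(c):
    R=cv2.Rodrigues(np.array(c['rvec'],float))[0]; t=np.array(c['tvec'],float).ravel()
    z=c['z_map']; v,u=np.indices(z.shape)
    p=np.stack([(u-c['cx'])/c['fx']*z,(v-c['cy'])/c['fy']*z,z],-1)
    return (p-t)@R
E
python3 - <<'E'
from h import *
import pickle
for n in ('scene','side'):
    c=bot.capture(n); pickle.dump(c,open(n+'.pkl','wb'))
    cv2.imwrite(f'pics/{n}0.png',cv2.resize(c['frame'],None,fx=1.4,fy=1.4))
    # red
    hsv=cv2.cvtColor(c['frame'],cv2.COLOR_BGR2HSV)
    m=((hsv[...,0]<6)|(hsv[...,0]>174))&(hsv[...,1]>170)&(hsv[...,2]>70)&(c['z_map']>0)
    P=cloud(c)[m]; print(n,m.sum()); 
    if m.sum(): print(np.percentile(P,[2,50,98],axis=0).round(), np.argwhere(m).mean(0))
    print('cam pos',(-cv2.Rodrigues(np.array(c['rvec'],float))[0].T@np.array(c['tvec'],float).ravel()).round())
E
```

```text
pics
scene 68
[[ 491. -207.   31.]
 [ 506. -157.  111.]
 [ 947. -142.  129.]] [235.82352941 232.        ]
cam pos [1425. -643.  980.]
side 337
[[ 481. -285.   31.]
 [ 940. -130.   35.]
 [ 950.  220.  130.]] [204.51928783 347.70326409]
cam pos [-153. -691.  761.]
```

View pics/scene0.png

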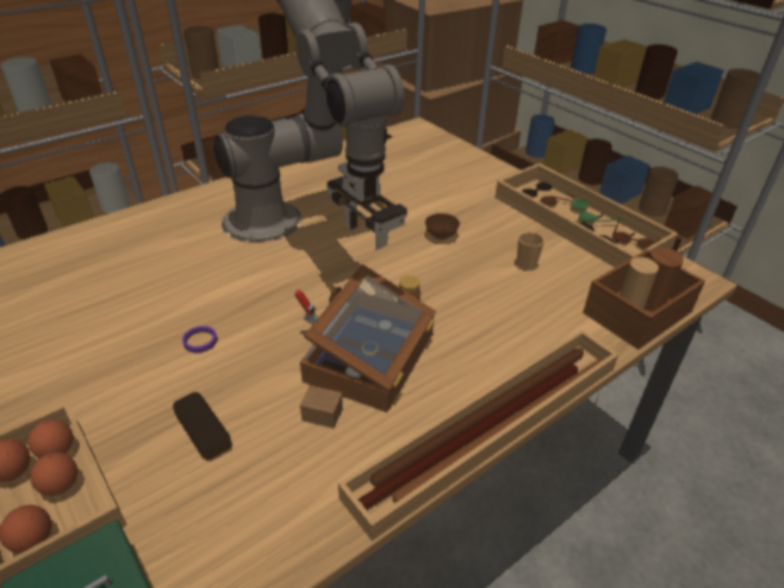

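View pics/side0.png

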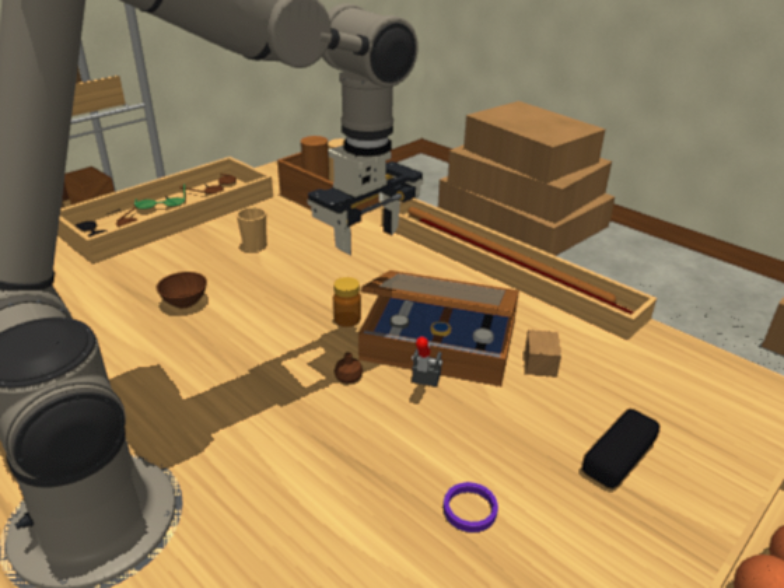

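The scene view shows the raised lid at about (370,330) and the red lever at (303,300). The side view shows the catch at (424,360), with the top at (348,370) and the jar at (346,302) beside the case. I'll take enlarged crops next.

Run:
```python
from h import *
import pickle
for n,(u0,v0,u1,v1) in {'scene':(200,185,320,305),'side':(235,185,385,285)}.items():
    c=pickle.load(open(n+'.pkl','rb'))
    im=cv2.resize(c['frame'][v0:v1,u0:u1],None,fx=5,fy=5,interpolation=cv2.INTER_CUBIC)
    im=cv2.convertScaleAbs(im,alpha=1.4,beta=15)
    cv2.imwrite(f'pics/{n}1.png',im)
```

```text
(no output)
```

View pics/scene1.png

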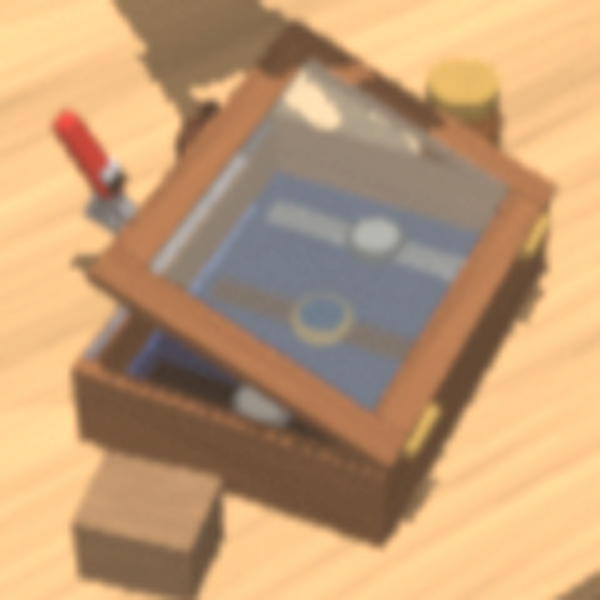

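View pics/side1.png

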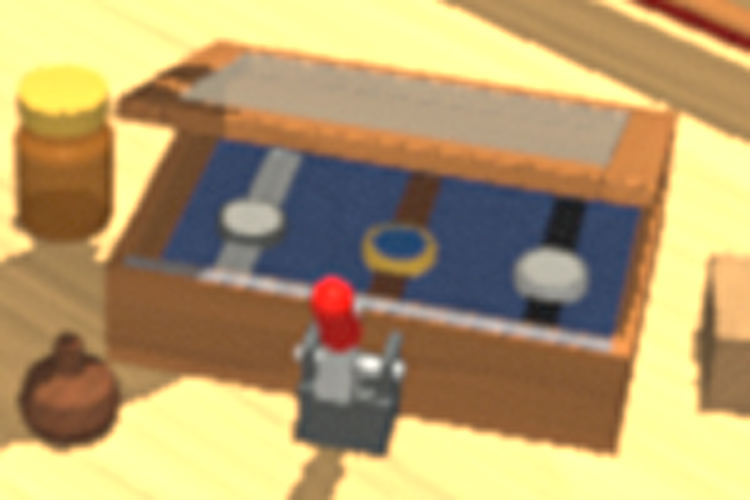

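The scene crop shows the lid's upper corners at (290,25), (93,262), (395,465) and (555,188), and the case foot at (382,545). The side crop shows the lid corners at (120,103), (222,42), (672,112) and (660,180), and the case front at (115,258), (107,355), (628,352) and (615,452). I'll fit the pose to these points.

```bash
cat > fit.py <<'E'
from h import *
import pickle
from scipy.optimize import least_squares
S=pickle.load(open('scene.pkl','rb'));D=pickle.load(open('side.pkl','rb'))
def W(q,p):
    x,y,t=q[:3]; p=np.atleast_2d(np.array(p,float)); c,s=np.cos(t),np.sin(t)
    return np.c_[x+c*p[:,0]-s*p[:,1], y+s*p[:,0]+c*p[:,1], p[:,2]]
def L(a,s,y): return [100-s*np.cos(a)+12*np.sin(a),y,62+s*np.sin(a)+12*np.cos(a)]
def lev(g,r=90): return [-122+r*np.sin(g-.6),0,46+r*np.cos(g-.6)]
def model(q):
    a=q[3]
    A=[L(a,200,130),L(a,200,-130),L(a,0,-130),L(a,0,130),[100,-130,0],[-100,-130,62],[-100,-130,0],lev(0)]
    B=[L(a,200,130),L(a,0,130),L(a,0,-130),L(a,200,-130),[-100,130,62],[-100,130,0],[-100,-130,62],[-100,-130,0],lev(0)]
    return proj(S,W(q,A)),proj(D,W(q,B))
a=np.array([(290,25),(93,262),(395,465),(555,188),(382,545),(80,365),(83,437),(68,124)])/5+(200,185)-.4
b=np.array([(120,103),(222,42),(672,112),(660,180),(115,258),(107,355),(628,352),(615,452),(333,298)])/5+(235,185)-.4
def res(q):
    A,B=model(q); return np.r_[(A-a).ravel(),(B-b).ravel()]
if __name__=='__main__':
    r=least_squares(res,[640,-150,0,.5],loss='soft_l1')
    q=r.x; np.save('q.npy',q); print(q.round(3)); print(res(q).reshape(-1,2).round(1).tolist())
    for n,p in dict(lid_front=L(q[3],200,0),shut_front=L(0,200,0),tip=lev(0),tip_up=lev(.6),tip_lock=lev(1.2),pivot=[-122,0,46]).items(): print(n,W(q,p)[0].round())
    # bystanders near: depth points above the counter in side view near the top/jar
    for nm,c,uv in [('top',D,(348,370)),('jar',D,(346,288)),('carton',D,(542,340)),('carton',S,(322,398)),('jar',S,(409,285))]:
        P=world(c,uv[0]/1.4,uv[1]/1.4); ct=np.cos(q[2]);st=np.sin(q[2]); d=P[:2]-q[:2]
        print(nm,P.round(),'case',round(ct*d[0]+st*d[1]),round(-st*d[0]+ct*d[1]))
    for c,u,v in [(D,235+333/5,185+298/5),(S,200+120/5,185+240/5),(S,200+250/5,185+360/5)]: print(world(c,u,v).round())
E
python3 fit.py
```

```text
[ 6.44469e+02 -7.38110e+01  4.98000e-01  3.79000e-01]
[[1.0, -1.6], [-0.6, 1.9], [0.1, 0.6], [1.2, -0.6], [0.8, 1.3], [-1.5, 0.8], [-0.5, 1.0], [0.3, 0.9], [-1.2, -1.2], [-1.7, -1.0], [1.3, -0.7], [-0.9, 0.8], [-2.1, 0.6], [-0.3, 0.8], [0.5, 0.4], [0.3, 0.4], [-0.1, 0.2]]
lid_front [ 573. -113.  147.]
shut_front [ 557. -122.   74.]
tip [ 493. -156.  120.]
tip_up [ 537. -132.  136.]
tip_lock [ 582. -108.  120.]
pivot [ 537. -132.   46.]
top [437. -43.  29.] case -167 126
jar [549.  80.  88.] case -10 181
carton [ 719. -246.   51.] case -17 -187
carton [ 719. -246.   49.] case -17 -187
jar [576.  89.  83.] case 18 176
[ 487. -162.  126.]
[ 621. -198.  143.]
[ 713. -173.  107.]
```

Run:
```python
from h import *
from scipy.spatial.transform import Rotation as R
o=bot.get_obs(); print(o); print(R.from_euler('xyz',o['tcp_rot']).as_matrix().round(3))
```

```text
{'time': 0.1, 'joint_positions': array([-1.45990777e-01,  3.42654719e-01,  1.52489838e+00,  1.10815626e-05,
        1.27541063e+00, -1.46001054e-01]), 'dq': array([ 0.0005313 , -0.00113417, -0.00373244,  0.00029015,  0.00279064,
       -0.0014327 ]), 'tau': array([ 1.49919495e-03, -4.32001984e+01, -2.44694173e+01,  7.19219679e-02,
        5.25739230e-02, -9.79429342e-05]), 'tool_pos': array([5.24644523e+02, 8.27772522e-02, 2.26121662e+02]), 'tcp_rot': array([-3.14138270e+00,  1.35495458e-03,  7.18611451e-06]), 'contact_force': array([ 0.74107037, -0.18439276,  0.23236747]), 'moment': array([-0.01765813, -0.03578113,  0.08009064]), 'grip_width': 91.64176539009131}
[[ 1.     0.    -0.001]
 [ 0.    -1.     0.   ]
 [-0.001 -0.    -1.   ]]
```

```bash
python3 -m pendant '[{"linear":[0,0,0],"twist":-10},{"linear":[10,-20,0],"twist":-20},{"linear":[25,-45,0],"twist":-30},{"linear":[40,-70,0],"twist":-40},{"linear":[55,-90,0],"twist":-50},{"linear":[62,-105,-10],"twist":-60},{"linear":[62,-105,-30],"twist":-61.5},{"linear":[62,-105,-45],"twist":-61.5},{"linear":[62,-105,-45],"twist":-61.5},{"linear":[62,-105,-45],"twist":-61.5}]' 255
python3 - <<'E'
from h import *
for n in('side',):
    c=bot.capture(n); cv2.imwrite(f'pics/{n}2.png',cv2.resize(c['frame'][100:310,200:480],None,fx=2.8,fy=2.8))
E
```

```text
time: 1.35
tool_pos: [587.3, -104.8, 182.4]
tcp_rot: [-3.141, -0.001, -1.073]
contact_force: [0.3, -0.3, 0.4]
grip_width: 0.4
```

View pics/side2.png

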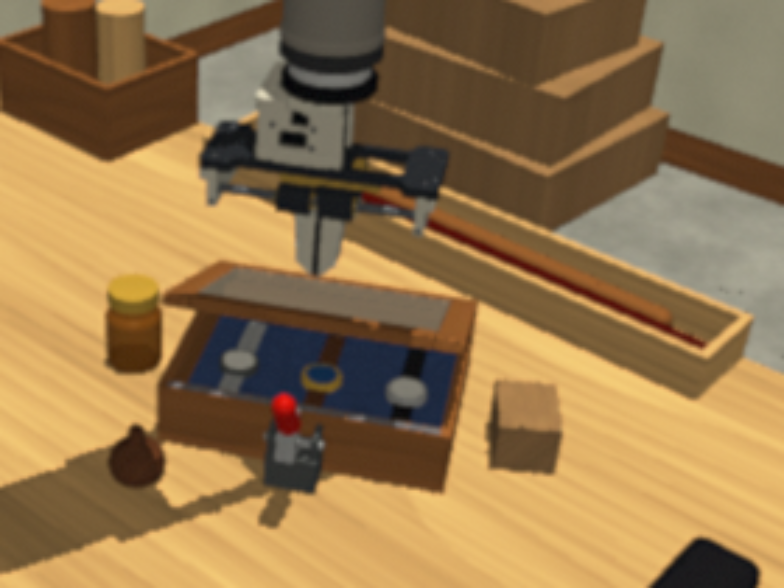

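The shut fingertips at (318,272) are above the middle of the lid and clear of the lever. Next I push down gently.

```bash
python3 -m pendant '[{"linear":[0,0,-10],"twist":0},{"linear":[0,0,-20],"twist":0},{"linear":[0,0,-30],"twist":0},{"linear":[0,0,-35],"twist":0},{"linear":[0,0,-39],"twist":0},{"linear":[0,0,-43],"twist":0},{"linear":[0,0,-47],"twist":0},{"linear":[0,0,-51],"twist":0}]'
python3 -m pendant '[{"linear":[0,0,-4],"twist":0},{"linear":[0,0,-8],"twist":0},{"linear":[0,0,-12],"twist":0},{"linear":[0,0,-16],"twist":0},{"linear":[0,0,-20],"twist":0},{"linear":[0,0,-24],"twist":0},{"linear":[0,0,-28],"twist":0},{"linear":[0,0,-32],"twist":0},{"linear":[0,0,-36],"twist":0},{"linear":[0,0,-40],"twist":0},{"linear":[0,0,-44],"twist":0}]'
```

```text
time: 2.4
tool_pos: [587.1, -105.0, 130.7]
tcp_rot: [-3.141, -0.0, -1.073]
contact_force: [0.5, -0.1, 0.5]
grip_width: 0.6
time: 3.78
tool_pos: [587.0, -105.0, 86.5]
tcp_rot: [3.142, -0.0, -1.073]
contact_force: [-0.5, -0.8, 2.7]
grip_width: 0.2
```

```bash
python3 -m pendant '[{"linear":[0,0,-2],"twist":0},{"linear":[0,0,-4],"twist":0},{"linear":[0,0,-6],"twist":0},{"linear":[0,0,-8],"twist":0},{"linear":[0,0,-10],"twist":0},{"linear":[0,0,-11],"twist":0}]'
python3 -m pendant '[{"linear":[0,0,-0.5],"twist":0},{"linear":[0,0,-1],"twist":0},{"linear":[0,0,-1.5],"twist":0}]'
```

```text
time: 4.53
tool_pos: [587.0, -105.0, 75.6]
tcp_rot: [3.142, -0.0, -1.073]
contact_force: [-0.1, -0.3, 1.3]
grip_width: 0.7
time: 4.9
tool_pos: [587.0, -105.0, 74.3]
tcp_rot: [-3.142, -0.0, -1.073]
contact_force: [-1.6, -0.9, 3.5]
grip_width: 0.7
```

```bash
python3 -m pendant '[{"linear":[0,0,-0.5],"twist":0},{"linear":[0,0,-1],"twist":0}]'
python3 -m pendant '[{"linear":[0,0,-0.5],"twist":0},{"linear":[0,0,-0.5],"twist":0}]'
python3 - <<'E'
from h import *
c=bot.capture('side'); cv2.imwrite('pics/side3.png',cv2.resize(c['frame'][165:305,220:420],None,fx=4,fy=4))
E
```

```text
time: 5.15
tool_pos: [587.1, -105.0, 74.2]
tcp_rot: [-3.141, -0.001, -1.073]
contact_force: [-3.7, 0.1, 10.3]
grip_width: 0.3
time: 5.4
tool_pos: [587.1, -105.0, 74.2]
tcp_rot: [-3.141, -0.001, -1.073]
contact_force: [-5.4, 1.0, 10.7]
grip_width: 0.8
```

View pics/side3.png

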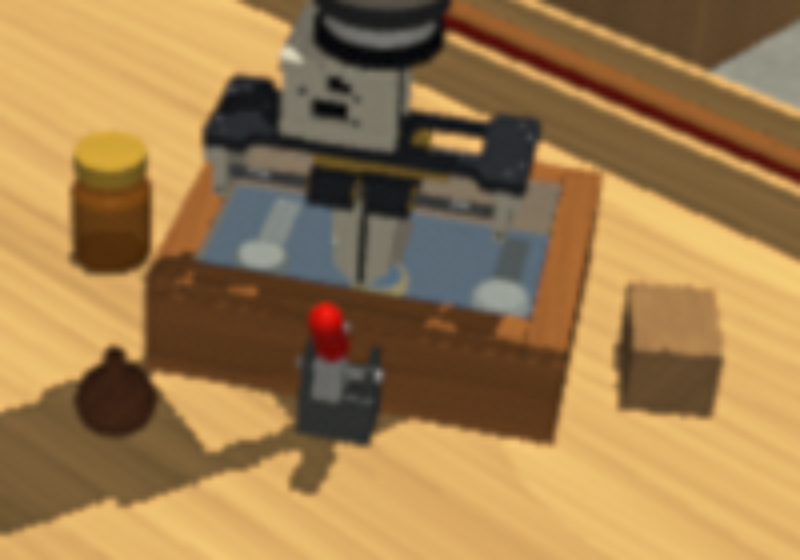

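The lid is shut: the tip stopped at z = 74.2 mm with the force rising to about 10 N, and the picture shows it flush. The lever, at (327,320), is still open. Now I raise and go round in front of the lever.

```bash
python3 -m pendant '[{"linear":[0,0,10],"twist":0},{"linear":[0,0,40],"twist":0},{"linear":[0,0,90],"twist":0},{"linear":[-25,-13,90],"twist":0},{"linear":[-65,-35,90],"twist":0},{"linear":[-105,-57,90],"twist":0},{"linear":[-131,-72,90],"twist":0},{"linear":[-131,-72,90],"twist":0},{"linear":[-131,-72,60],"twist":0},{"linear":[-131,-72,35],"twist":0},{"linear":[-131,-72,35],"twist":0}]'
python3 - <<'E'
from h import *
c=bot.capture('scene'); d=bot.capture('side')
a=cv2.resize(c['frame'][170:310,170:320],(400,373)); b=cv2.resize(d['frame'][165:305,220:370],(400,373))
cv2.imwrite('pics/both4.png',np.hstack([a,b]))
E
```

```text
time: 6.82
tool_pos: [455.8, -176.1, 106.5]
tcp_rot: [3.14, 0.003, -1.073]
contact_force: [-0.3, 0.8, 0.1]
grip_width: 0.5
```

View pics/both4.png

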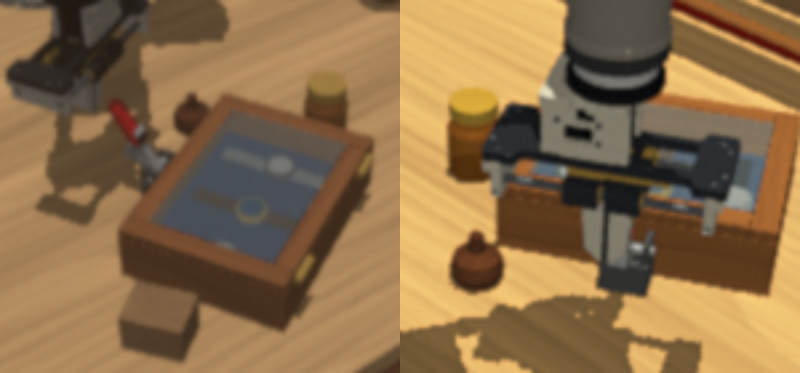

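Both views show the lid shut flush, with the fingers in front of the lever and in line with it. I push along (0.879, 0.478).

```bash
python3 -m pendant '[{"linear":[7,3.8,0],"twist":0},{"linear":[14,7.6,0],"twist":0},{"linear":[18,9.8,0],"twist":0},{"linear":[21,11.4,0],"twist":0},{"linear":[24,13,0],"twist":0},{"linear":[27,14.7,0],"twist":0}]'
python3 -m pendant '[{"linear":[3,1.6,0],"twist":0},{"linear":[6,3.3,0],"twist":0},{"linear":[9,4.9,0],"twist":0},{"linear":[12,6.5,0],"twist":0},{"linear":[15,8.2,0],"twist":0}]'
```

```text
time: 7.68
tool_pos: [481.8, -162.4, 108.1]
tcp_rot: [3.139, 0.001, -1.073]
contact_force: [-7.0, -2.1, 4.6]
grip_width: 0.3
time: 8.3
tool_pos: [498.1, -153.9, 107.9]
tcp_rot: [3.141, -0.0, -1.073]
contact_force: [-3.8, -0.6, 2.0]
grip_width: 0.4
```

```bash
python3 -m pendant '[{"linear":[3,1.6,0],"twist":0},{"linear":[6,3.3,0],"twist":0},{"linear":[9,4.9,0],"twist":0},{"linear":[12,6.5,0],"twist":0},{"linear":[15,8.2,0],"twist":0},{"linear":[18,9.8,0],"twist":0},{"linear":[21,11.4,0],"twist":0},{"linear":[24,13,0],"twist":0},{"linear":[27,14.7,0],"twist":0},{"linear":[30,16.3,0],"twist":0},{"linear":[33,18,0],"twist":0},{"linear":[33,18,0],"twist":0}]'
python3 - <<'E'
from h import *
c=bot.capture('scene'); d=bot.capture('side')
a=cv2.resize(c['frame'][170:310,170:320],(400,373)); b=cv2.resize(d['frame'][165:305,220:370],(400,373))
cv2.imwrite('pics/both5.png',np.hstack([a,b]))
E
```

```text
time: 9.8
tool_pos: [531.2, -136.0, 107.7]
tcp_rot: [-3.142, -0.0, -1.073]
contact_force: [-0.5, -0.6, 0.5]
grip_width: 0.6
```

View pics/both5.png

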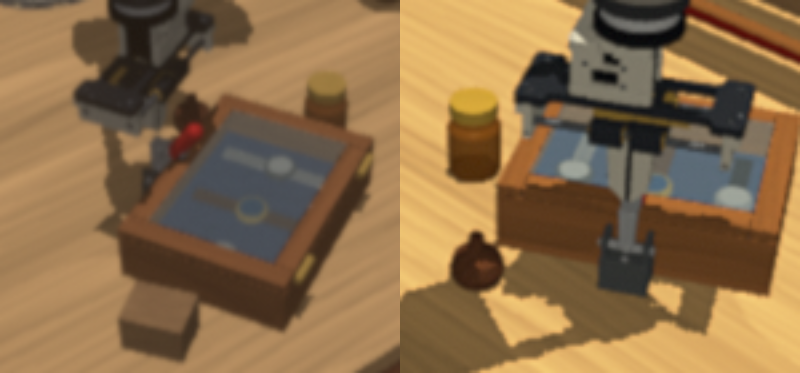

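The red grip, at (188,140) in the scene half, now leans in over the lid, and the force is about 0. I retreat and check.

```bash
python3 -m pendant '[{"linear":[-20,-11,0],"twist":0},{"linear":[-55,-30,0],"twist":0},{"linear":[-80,-43,20],"twist":0},{"linear":[-85,-46,70],"twist":0},{"linear":[-85,-46,120],"twist":0},{"linear":[-105,0,150],"twist":0},{"linear":[-105,50,150],"twist":0},{"linear":[-105,110,150],"twist":0},{"linear":[-105,140,150],"twist":0},{"linear":[-105,140,150],"twist":0},{"linear":[-105,140,150],"twist":0}]'
python3 - <<'E'
from fit import *
q=np.load('q.npy')
c=bot.capture('scene'); d=bot.capture('side')
for n,k in(('scene',c),('side',d)):
    print(n,'predicted locked tip',proj(k,W(q,lev(1.2))).round(1),'front edge',proj(k,W(q,[L(0,200,130),L(0,200,-130)])).round(1).tolist())
    hsv=cv2.cvtColor(k['frame'],cv2.COLOR_BGR2HSV)
    m=((hsv[...,0]<6)|(hsv[...,0]>174))&(hsv[...,1]>150)&(hsv[...,2]>70)
    P=cloud(k); m&=(np.linalg.norm(P-W(q,lev(.9)),axis=-1)<90)&(P[...,2]>85)
    p=P[m]-[q[0],q[1],0]; x=np.cos(q[2])*p[:,0]+np.sin(q[2])*p[:,1]
    print(m.sum(),'red case x',np.percentile(x,[2,50,98]).round(),'z',np.percentile(p[:,2],[2,50,98]).round())
    g=L(0,60,0),L(0,120,-60),L(0,190,-80),L(0,190,80)
    print('lid z',[world(k,*proj(k,W(q,a))[0])[2].round(1) for a in g])
a=cv2.resize(c['frame'][170:310,170:320],(400,373)); b=cv2.resize(d['frame'][165:305,220:370],(400,373))
cv2.imwrite('pics/both6.png',np.hstack([a,b]))
E
```

```text
time: 11.28
tool_pos: [426.1, 3.3, 257.8]
tcp_rot: [3.141, -0.001, -1.073]
contact_force: [-0.2, -0.6, -0.1]
grip_width: 0.4
scene predicted locked tip [[242.9 219.4]] front edge [[253.8, 204.3], [213.8, 255.5]]
66 red case x [-98. -80. -64.] z [ 88. 113. 130.]
lid z [np.float64(73.5), np.float64(71.7), np.float64(73.5), np.float64(75.7)]
side predicted locked tip [[310.5 219.5]] front edge [[255.4, 232.9], [361.3, 251.4]]
160 red case x [-105.  -90.  -73.] z [ 92. 111. 130.]
lid z [np.float64(72.9), np.float64(73.7), np.float64(73.4), np.float64(75.5)]
```

View pics/both6.png

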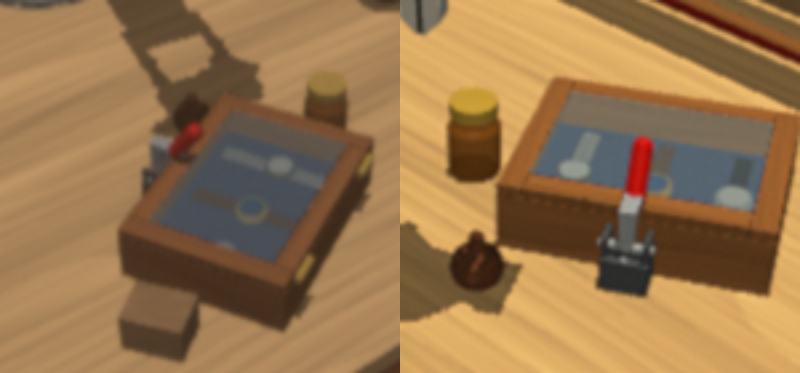

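```bash
python3 -c "
from plant import bot
print(bot.close_job())"
```

```text
the job is handed in; nothing more can be done
None
```

I shut the lid with the closed fingertips, then pushed the red catch lever past its dead point. It snapped over the lid and stayed there. I drew the arm clear and handed the job in at about 11.4 s; `close_job()` gave no verdict.

- **Lid:** It stopped at 74.2 mm against the expected 74 mm, with about 11 to 12 N on the tool at the end. Depth readings on the lid afterwards were 72 to 76 mm, so it is shut to within the camera noise.
- **Lever:** The force readings while pushing were 9 N or less. Afterwards the red grip's top was 130 mm up and its end about 64 to 73 mm in front of the case's centre. The locked position should give 130 mm and about 61 mm, and the predicted locked tip matches both pictures. I had no direct reading of the lever angle.
- **Other things:** The jar, top and carton look unmoved in the last pictures. The bowl, cup, bangle and glasses case were outside the final crops, but the arm never went low near them. The last force reading on the tool was under 1 N.

No check failed. The only disagreement was in the pose fit, which left errors of up to about 2 pixels.

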